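Hold a spring clamp gaping over a panel edge

TASK

Take the red-handled spring clamp off the rack's rail and squeeze its handles so that its jaws gape wide; lower it over the top edge of the upright plywood panel at the red tape mark, one jaw well down on each side and neither touching the wood, so that I can slip a glued strip in between. Finish while still holding it there, wide open and still: do not let go. Do not bump the panel, and leave the blue clamp and the other things on the bench alone.

Things in the scene. Friction and masses are not known exactly. Their poses are not given: they have to be found in the camera images.
- red_clamp: Spring clamp with red handles (to be used), 60 to 130 g, 24 mm wide along its y (pivot line). Origin on the pivot; z up, handles up, jaws down; x: the direction it opens. Starts clipped on the rack's rail, pivot 15 mm above the rail's top, x across the rail. Rubber jaws end 45 mm below the pivot. The frame belongs to the +x lever, so it tips by half the opening when squeezed evenly.
- red_opening (a joint): Opening of the red clamp, rad: 0 on the 6 mm rail (jaw tips 6 mm apart), 0.52 fully squeezed at the stop (tips about 29 mm apart), -0.1 empty and shut; about 6 mm + 44 mm per rad. Spring: about 4 N at the grip tops to start, about 14 N on each grip to hold it fully open; grip with 20 N or more, the stop takes the rest.
- red_clamp_tip1 (a point): Lower inner edge of the red clamp's +x jaw, mid-width. The handle grips above reach from 16 to 58 mm over the pivot; on the rail they splay outwards by 0.26 rad each, about 57 mm over their outsides at the top, 40 mm low down. Squeezed together along x they open the jaws; at the stop they stand upright and parallel, 28 mm over their outsides.
- red_clamp_tip2 (a point): Lower inner edge of the red clamp's jaw on its -x side, mid-width.
- blue_clamp: The same clamp with blue handles, clipped on the same rail about 90 mm from the red one (which is on which side varies). Leave it alone. Origin on its pivot; its handles reach 173 mm above the bench.
- rack: Clamp rack, fixed: wooden board 80 x 190 x 15 mm with posts at both ends carrying a flat aluminium rail 6 mm thick, 190 mm long and 40 mm high; the rail's top is 100 mm above the bench. Origin under the middle of the board; its y runs along the rail, x across it.
- panel: Plywood panel, 6 mm thick, 146 mm long, fixed upright in a dark wooden stand (board 90 x 150 x 18 mm, two battens beside the panel up to 40 mm high). Top edge 130 mm above the bench. Origin under the middle of the stand; y runs along the panel, x across its thickness.
- mark: Red tape, 14 mm wide, folded over the panel's top edge and 14 mm down both faces; fixed to the panel, up to 40 mm from its middle. Origin on the top edge, mid-thickness, at the middle of the tape; axes as the panel's (y along the edge, x across, z up).
- tape_measure: Yellow pocket tape measure, 38 x 84 x 70 mm, bystander. Origin under its middle.
- black_tape: Roll of black insulating tape, 58 mm across, 19 mm high, bystander. Origin under its middle.
- offcut: Pine offcut 40 x 70 x 18 mm, bystander. Origin under its middle.
There are look-alikes about, which are no part of the job. Leave any orange look-alike of the red_clamp alone.

How it is judged:
On the way:
1. the red clamp is lifted clear above the rail in the gripper (z of each of red_clamp_tip1, red_clamp_tip2 in the frame of rack above 0.105 m and contact force between the fingers and red_clamp above 1 N), for 0.2 s.
At the end, for the whole second after the job is handed in: Red clamp held (over 3 N) and still at the mark, opening over 0.32 rad, a jaw tip on each side of the panel, each 5.5 mm or more from its mid-plane, 10 to 36 mm below the top edge, within 15 mm of the tape's middle, panel untouched; blue clamp within 10 mm of its start (value of joint red_opening above 0.32 rad and ((x of red_clamp_tip1 in the frame of mark above 0.0055 m and x of red_clamp_tip2 in the frame of mark below -0.0055 m) or (x of red_clamp_tip2 in the frame of mark above 0.0055 m and x of red_clamp_tip1 in the frame of mark below -0.0055 m)) and y of red_clamp_tip1 in the frame of mark between -0.015 and 0.015 m and z of red_clamp_tip1 in the frame of mark between -0.036 and -0.01 m and y of red_clamp_tip2 in the frame of mark between -0.015 and 0.015 m and z of red_clamp_tip2 in the frame of mark between -0.036 and -0.01 m and contact force between red_clamp and panel below 0.2 N and contact force between the fingers and red_clamp above 3 N and linear speed of red_clamp below 0.02 m/s and distance of blue_clamp from where it was at the start of the episode below 0.01 m); the arm keeps its last pose, push and grip.
It fails at once if the panel or its stand is bumped (over 6 N) (contact force between panel and anything else above 6 N).
It fails at once if the blue clamp is moved by over 10 mm (distance of blue_clamp from where it was at the start of the episode above 0.01 m).
It fails at once if a bystander is moved by over 20 mm (distance of any of tape_measure, black_tape, offcut from where it was at the start of the episode above 0.02 m).
It also fails if it takes over 35 s, if anything falls off the work surface, if the arm or the gripper's body presses on something with over 40 N, if the wrist force passes 120 N, or if a joint passes its speed limit or range.

ROBOT

A 7-joint arm with a two-finger parallel gripper is mounted at the origin on the work surface; the furniture and walls round the work are solid. World frame = base frame: x ahead of the robot, y to its left, z up, the work surface at z = 0. Lengths are in m, angles in rad, forces in N, time in s.
With the tool pointing down it reaches from about 0.425 to 0.975 m from the base axis. Payload 16.7 kg.
Tool frame: the origin (TCP) lies on the centre line of the jaws, within the pads' length; the fingertips stand 22 mm ahead of it and the grasp point (between the pads) lies 3 mm ahead of it; z points along the fingers, y is the line along which they close (so a half turn about z gives the same grasp; the last joint's range is limited). The gripper opens to 85 mm and grips with 20 to 120 N. Pads are 22 mm wide; open, the fingers measure 114 mm over their backs; the gripper's body (76 mm by 85 mm) begins 54 mm behind the grasp point. The pads swing forward as they close: fully open they stand 13 mm farther back than shut.
Start: joints at [0.973, 0.426, 0.074, 1.606, -0.034, 1.111, -0.067], TCP at [0.293, -0.608, 0.253] pointing down, gripper open.
Joint ranges: [-2.85, 2.85], [-0.5, 2.14], [-1.23, 1.37], [0.21, 2.46], [-1.02, 4.16], [0.16, 2.05], [-2.73, 2.73]. Speed limits (rad/s): [1.89, 1.89, 2.39, 2.39, 3.01, 3.01, 3.01].

INTERFACE

Orientations are given as a unit quaternion [x, y, z, w].
In Python, from bench import r gives the robot as it stands.
- The arm moves only by the shell command python3 -m jog 'ROWS'. ROWS is JSON, a list of rows, each an object of numbers: "x", "y", "z": the shift along the tool's x, y, z in mm; "twist": the turn about the tool's z in rad; "gripper": the closure, from -1 (fully open) to 1 (shut). A call has 1 to 5 rows; each row shifts and turns the commanded pose from where the row before left it, along the tool's axes as they then stand; what a row does not reach is not made up. A row lasts 1/12 s, in which the tool goes at most 41.7 mm and 7.16 degrees, less where a joint would pass 70% of its speed; a pose out of reach is approached as far as the arm can. A call is refused whole if a number of a shift passes 41.7 or a number of a turn 0.125, either way. A call with a gripper value outside its range is refused whole. The fingers move at their own pace and stop on an object; the grip force is fixed at half the most. Time passes only in rows, so rows that do not move let the fingers close. It gives the time, the measured TCP pose, the force, the opening and the grip force at its end, in the units of the state.
- r.read_state(): the state, without advancing time (a new reading comes with each control period).
- r.capture(name): name is "side" or "top"; returns the picture (420x560x3 uint8, red, green, blue); there is no depth.
- r.camera_info(name): a dict with "fx", "fy", "cx", "cy" (pixels), "world_to_cam" (4x4, takes a point from world to camera coordinates). Camera axes: x right, y down, z forward; pixel columns grow to the right and rows downward; lengths in m; the calibration is good to about 2 mm. A picture is of the moment at which its call begins. camera_info takes no time and is no camera call.
- r.job_done(): hands the job in; it is judged then, once.
Trained networks look in the newest picture that a camera, given by its name, has taken for a name from the list of things; names that differ only in an ending like _2 or _b are one class to them, and where a whole thing is asked for, a point or a joint stands for the part that bears it (a point fixed in the world has none). Each returns a list of dicts, best first, with "p" (0 to 1); they miss things now and then, are a little off and sometimes report something else, mostly with a low value. They report only what shows in the picture. A call takes as long as a camera call. They do not tell look-alikes from the thing itself.
- r.search_frame(thing, camera): "pixel" ([row, column] in pixels, amid what is visible of it).
- r.masks_of(thing, camera): "region" (420x560 bool, what is visible of it) and "pixel" ([row, column] in pixels, amid what is visible of it).
The state is a dict: "time_s": time; "qpos": joint angles; "qvel": joint speeds; "tau": joint torques, N m; "position": TCP position; "orientation": TCP orientation; "contact_force": force on the tool from outside, world axes, zero at the start; "moment": the same for the moment, N m; "opening": finger opening in m; "grip_force": force on a finger pad.
Only numpy, scipy, OpenCV 4.12 (cv2) and the standard library are available. Lean on these libraries where they do the work, as an engineer would, in place of code of your own. Each camera call takes 0.05 s, during which the arm holds its last target. There are 200 camera calls.

## Working session

There is one attempt and no reset: what is moved stays moved. The work goes in short steps, Python scripts to look and compute and a shell command to move; the robot and the scene stay as the last step left them, time stands still between calls to the robot, and variables do not carry over. Pictures are saved under pics/ and viewed, at most 10 in all, crops included, and the job is handed in when it is done.

```bash
ls; mkdir -p pics; python3 - <<'E'
from bench import r
import cv2,numpy as np
s=r.read_state();print(s['time_s'],s['position'],s['orientation'],s['opening'])
ims=[]
for c in('side','top'):
    im=r.capture(c);cv2.imwrite(f'pics/{c}0.png',im[...,::-1])
    i=r.camera_info(c);print(c,i['fx'],i['fy'],i['cx'],i['cy']);print(np.round(np.linalg.inv(i['world_to_cam']),3).tolist())
    for t in['red_clamp','blue_clamp','rack','panel','mark','tape_measure','black_tape','offcut','red_clamp_tip1']:
        print(t,[(np.round(d['pixel']).tolist(),round(d['p'],2)) for d in r.search_frame(t,c)][:4])
E
```

```text
pics
0.0 [ 0.29264224 -0.6078379   0.25260647] [ 9.74937726e-01  2.22476994e-01 -1.92053515e-04 -6.17667157e-04] 0.08519240767824444
side 525.189291289198 525.189291289198 277.253268126478 210.7291425459179
[[-0.284, -0.844, 0.455, 0.152], [-0.959, 0.246, -0.142, 0.201], [0.008, -0.476, -0.879, 0.984], [0.0, 0.0, 0.0, 1.0]]
red_clamp [([266.0, 341.0], 0.73), ([282.0, 261.0], 0.6)]
blue_clamp [([241.0, 379.0], 0.83), ([276.0, 345.0], 0.42)]
rack [([280.0, 355.0], 0.77)]
panel [([301.0, 180.0], 0.67), ([240.0, 380.0], 0.32)]
mark [([280.0, 182.0], 0.59), ([169.0, 356.0], 0.24)]
tape_measure [([199.0, 224.0], 0.8)]
black_tape [([178.0, 288.0], 0.94)]
offcut [([171.0, 354.0], 0.85), ([278.0, 357.0], 0.72)]
red_clamp_tip1 [([264.0, 339.0], 0.81), ([273.0, 343.0], 0.63), ([271.0, 264.0], 0.62), ([280.0, 263.0], 0.56)]
top 423.4580912821646 423.4580912821646 283.33540743021143 205.38813852692232
[[-0.009, -0.995, 0.094, 0.513], [-1.0, 0.01, 0.015, 0.046], [-0.016, -0.094, -0.995, 1.062], [0.0, 0.0, 0.0, 1.0]]
red_clamp [([274.0, 317.0], 0.62), ([262.0, 259.0], 0.48)]
blue_clamp [([261.0, 362.0], 0.89)]
rack [([261.0, 336.0], 0.77)]
panel [([245.0, 198.0], 0.81)]
mark []
tape_measure [([174.0, 245.0], 0.93)]
black_tape [([168.0, 310.0], 0.74)]
offcut [([171.0, 368.0], 0.62)]
red_clamp_tip1 [([263.0, 260.0], 0.78), ([278.0, 317.0], 0.69), ([249.0, 260.0], 0.5)]
```

```bash
python3 - <<'E'
import cv2
a=cv2.imread('pics/side0.png')[140:380,120:440];b=cv2.imread('pics/top0.png')[140:320,150:420]
cv2.imwrite('pics/side0c.png',cv2.resize(a,None,fx=2.5,fy=2.5,interpolation=2))
cv2.imwrite('pics/top0c.png',cv2.resize(b,None,fx=2.9,fy=2.9,interpolation=2))
E
```

```text
(no output)
```

View pics/side0c.png

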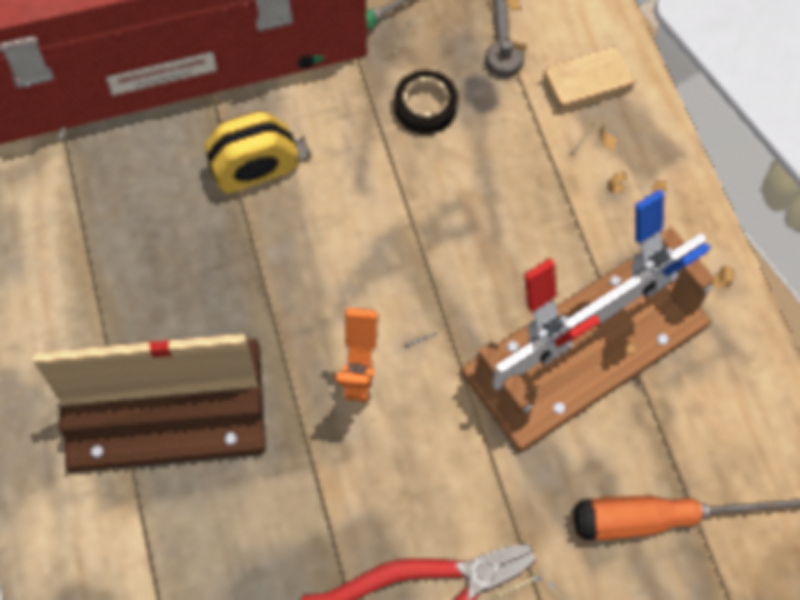

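View pics/top0c.png

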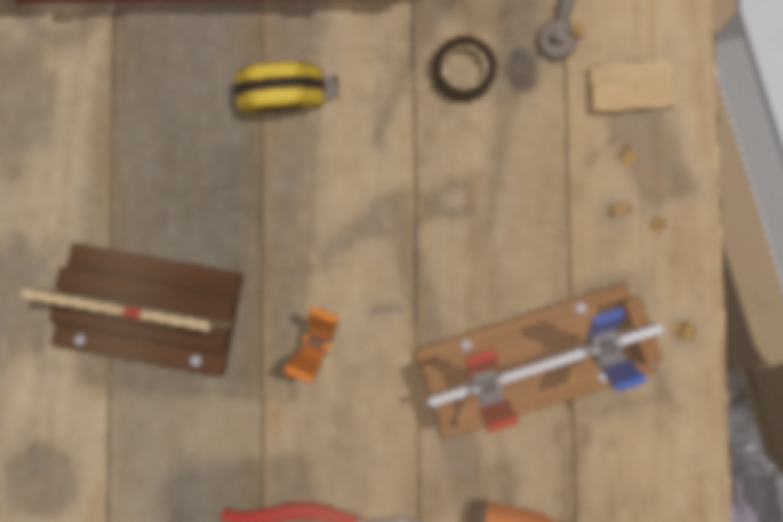

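The side crop shows three clamps: red on the rail at full-image (row 264, col 340), blue on the rail at (230, 383), and an orange one standing on the bench at (282, 263). The red one fits: it has red handles and is clipped on the rail, about 90 mm from the blue one. The tape mark is on the panel's top edge at (280, 184). Next I measure the rail, panel, clamp and mark.

```bash
cat > h.py <<'E'
from bench import r
import cv2,numpy as np
def ray(c,px):
    i=r.camera_info(c);T=np.linalg.inv(i['world_to_cam'])
    d=T[:3,:3]@np.array([(px[1]-i['cx'])/i['fx'],(px[0]-i['cy'])/i['fy'],1]);return T[:3,3],d
def onz(c,px,z):
    o,d=ray(c,px);return o+d*(z-o[2])/d[2]
def proj(c,p):
    i=r.camera_info(c);q=i['world_to_cam']@np.append(p,1);return np.array([i['cy']+i['fy']*q[1]/q[2],i['cx']+i['fx']*q[0]/q[2]])
def tri(a,b):
    A=[];B=[]
    for c,px in(('side',a),('top',b)):
        o,d=ray(c,px);d=d/np.linalg.norm(d);P=np.eye(3)-np.outer(d,d);A.append(P);B.append(P@o)
    return np.linalg.lstsq(np.vstack(A),np.hstack(B),rcond=None)[0]
def blob(m,box):
    k=np.zeros_like(m);k[box[0]:box[1],box[2]:box[3]]=1
    return m&k
def red(im):
    h=cv2.cvtColor(im,cv2.COLOR_RGB2HSV);return (((h[...,0]<5)|(h[...,0]>170))&(h[...,1]>150)&(h[...,2]>90))
E
python3 - <<'E'
from h import *
S=cv2.imread('pics/side0.png')[...,::-1].copy();T=cv2.imread('pics/top0.png')[...,::-1].copy()
cen=lambda m:np.argwhere(m).mean(0)
# mark: top edge region
mt=blob(red(T),(240,256,185,206));ms=blob(red(S),(270,290,175,195))
print('mark',mt.sum(),ms.sum(),cen(mt),cen(ms))
if mt.sum() and ms.sum(): print('tri',tri(cen(ms),cen(mt)),'onz top',onz('top',cen(mt),.13))
# red handles in top
rt=blob(red(T),(255,295,300,335));n,l,st,ce=cv2.connectedComponentsWithStats(rt.astype(np.uint8))
for k in range(1,n):
    if st[k,4]>8: print('red top',ce[k][::-1],st[k],onz('top',ce[k][::-1],.155))
# rail: bright low saturation
h=cv2.cvtColor(T,cv2.COLOR_RGB2HSV);m=blob((h[...,1]<60)&(h[...,2]>150),(248,285,290,382));p=np.argwhere(m)
def line(p,z,n):
    w=np.array([onz('top',q,z) for q in p]);c=w[:,:2].mean(0);u=np.linalg.svd(w[:,:2]-c,full_matrices=False)[2][0]
    for _ in range(3):
        e=(w[:,:2]-c)@np.array([-u[1],u[0]]);w=w[abs(e)<.006];c=w[:,:2].mean(0);u=np.linalg.svd(w[:,:2]-c,full_matrices=False)[2][0]
    t=(w[:,:2]-c)@u;print(n,len(w),'mid',c+u*(t.min()+t.max())/2,'len',np.ptp(t),'dir',np.arctan2(u[1],u[0]));return c,u
line(p,.1,'rail')
m=blob((h[...,1]<130)&(h[...,2]>165),(236,258,154,228));line(np.argwhere(m),.13,'panel')
for c,im,b in(('top',T,0),('side',S,0)):
  for t in('panel','rack'):
    g=r.masks_of(t,c);print(c,t,[(round(d['p'],2),int(d['region'].sum())) for d in g[:2]])
v=T.copy();v[m]=(255,0,255);v[mt]=(0,255,0);v[rt]=(0,255,0);v[blob((h[...,1]<60)&(h[...,2]>150),(248,285,290,382))]=(0,255,255)
cv2.imwrite('pics/m.png',cv2.resize(v[220:310,150:390],None,fx=3.3,fy=3.3,interpolation=0)[...,::-1])
E
```

```text
mark 0 34 [nan nan] [279.05882353 183.35294118]
rail 229 mid [ 0.4671884  -0.06134514] len 0.1900439225721423 dir 1.8663390384921152
panel 126 mid [0.51318112 0.26842462] len 0.14382848201463905 dir -1.7544601584908839
top panel [(0.92, 2181)]
top rack [(0.94, 2059)]
side panel [(0.75, 4030), (0.26, 177)]
side rack [(0.75, 3489), (0.71, 952)]<stdin>:3: RuntimeWarning: Mean of empty slice.
  ret = um.true_divide(
```

View pics/m.png

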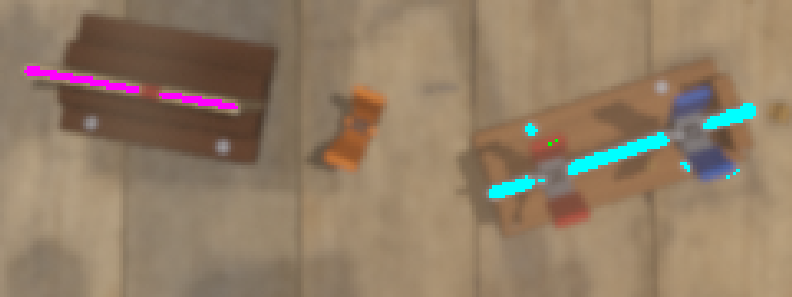

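```bash
python3 - <<'E'
from h import *
S=cv2.imread('pics/side0.png')[...,::-1].copy();T=cv2.imread('pics/top0.png')[...,::-1].copy()
def red2(im):
    h=cv2.cvtColor(im,cv2.COLOR_RGB2HSV);return (((h[...,0]<6)|(h[...,0]>168))&(h[...,1]>115)&(h[...,2]>60))
cen=lambda m:np.argwhere(m).mean(0)
mt=blob(red2(T),(242,253,190,201));print('mark px',mt.sum(),cen(mt),onz('top',cen(mt),.13))
ms=blob(red(S),(270,290,175,195));q=np.argwhere(ms);print('side mark rows',q.min(0),q.max(0))
c=np.array([0.51318112,0.26842462]);a=-1.75446;u=np.array([np.cos(a),np.sin(a)]);n=np.array([-u[1],u[0]])
for nm,w in(('top',onz('top',cen(mt),.13)),('side',onz('side',(q[:,0].min()+2,cen(ms)[1]),.13))):
    print(nm,'along',(w[:2]-c)@u,'across',(w[:2]-c)@n)
rc=np.array([0.46719,-0.06135]);b=1.86634;ru=np.array([np.cos(b),np.sin(b)]);rn=np.array([-ru[1],ru[0]])
rt=blob(red2(T),(255,295,303,335));k,l,st,ce=cv2.connectedComponentsWithStats(rt.astype(np.uint8))
for j in range(1,k):
    if st[j,4]>15:
        w=onz('top',ce[j][::-1],.152);print('handle',ce[j][::-1],st[j,4],w,'along',(w[:2]-rc)@ru,'across',(w[:2]-rc)@rn)
for s in np.arange(-.06,-.02,.005): 
    w=rc+ru*s; print(round(s,3),proj('top',[*w,.115]).round(1))
s=r.read_state();x,y=s['orientation'][:2];al=2*np.arctan2(y,x);print('tool x yaw',al,'y yaw',al-np.pi/2,'pos',s['position'],'rail',b,'panel',a)
E
```

```text
mark px 7 [247.28571429 195.        ] [0.51075806 0.25509483 0.13      ]
side mark rows [277 180] [282 187]
top along 0.013548128294773573 across 5.2146012703908494e-05
side along 0.012483797751205205 across -0.0006572842327835102
handle [263.27777778 315.38888889] 18 [ 0.47464264 -0.00747153  0.152     ] along 0.04937185976980959 across -0.022822168729967944
-0.06 [257.6 364.6]
-0.055 [258.3 362.5]
-0.05 [259.  360.3]
-0.045 [259.6 358.2]
-0.04 [260.3 356. ]
-0.035 [261.  353.9]
-0.03 [261.7 351.7]
-0.025 [262.4 349.6]
tool x yaw 0.44878394994835263 y yaw -1.122012376846544 pos [ 0.29285695 -0.60810638  0.25328321] rail 1.86634 panel -1.75446
```

```bash
python3 - <<'E'
from h import *
T=cv2.imread('pics/top0.png')[...,::-1].copy()
h=cv2.cvtColor(T,cv2.COLOR_RGB2HSV)
rc=np.array([0.46719,-0.06135]);b=1.86634;ru=np.array([np.cos(b),np.sin(b)]);rn=np.array([-ru[1],ru[0]])
m=blob(((h[...,0]<8)|(h[...,0]>165))&(h[...,1]>135)&(h[...,2]>50),(255,295,303,335))
k,l,st,ce=cv2.connectedComponentsWithStats(m.astype(np.uint8))
for j in range(1,k):
    if st[j,4]>8:
        w=onz('top',ce[j][::-1],.153);print('handle',ce[j][::-1],st[j],w,'along',(w[:2]-rc)@ru,'across',(w[:2]-rc)@rn)
for nm,c in (('red_clamp','top'),('red_clamp','side')):
    if c=='side': r.capture('side')
    for d in r.masks_of(nm,c)[:2]:
        q=np.argwhere(d['region']); w=onz(c,q.mean(0),.14 );print(c,d['p'],q.min(0),q.max(0),q.mean(0),w,(w[:2]-rc)@ru,(w[:2]-rc)@rn)
        if c=='side': cv2.imwrite('pics/x.png',d['region']*255)
# side: top face of visible red handle
for s in(.035,.04,.045,.05): print(s,proj('side',[*(rc+ru*s),.115]).round(1),'top',proj('top',[*(rc+ru*s),.115]).round(1))
v=cv2.resize(T[250:300,295:345],None,fx=11,fy=11,interpolation=2)
S=cv2.imread('pics/side0.png')[...,::-1];v2=cv2.resize(S[235:300,310:345],None,fx=8.46,fy=8.46,interpolation=2)
cv2.imwrite('pics/clamp.png',np.hstack([v,v2[:550]])[...,::-1])
E
```

```text
handle [263.525 315.45 ] [311 261  10   6  40] [ 0.47416207 -0.00753432  0.153     ] along 0.049451762443764646 across -0.022344146625423483
handle [284.87878788 322.78787879] [318 283  10   5  33] [ 0.42922001 -0.02233134  0.153     ] along 0.04838610776049912 across 0.02495918407698148
top 0.66 [260 310] [288 327] [273.60677966 318.60677966] [ 0.45203613 -0.01474251  0.14      ] 0.04900048844511739 0.0009219618953138969
top 0.65 [246 249] [270 266] [258.53669725 258.12844037] [0.48533268 0.11547349 0.14      ] 0.16387288177388665 -0.06885769393292622
side 0.88 [243 330] [284 358] [264.01356589 339.64728682] [ 0.457139   -0.00959657  0.14      ] 0.052437065005767815 -0.005458472914678606
side 0.61 [263 255] [300 271] [280.60313901 263.23766816] [0.46500798 0.12578851 0.14      ] 0.1796604589344565 -0.05241854681552947
0.035 [266.8 347.8] top [270.5 323.8]
0.04 [268.3 345.5] top [271.2 321.6]
0.045 [269.7 343.3] top [271.9 319.4]
0.05 [271.2 341. ] top [272.6 317.3][ WARN:0@0.626] global loadsave.cpp:1063 imwrite_ Unsupported depth image for selected encoder is fallbacked to CV_8U.
```

View pics/clamp.png

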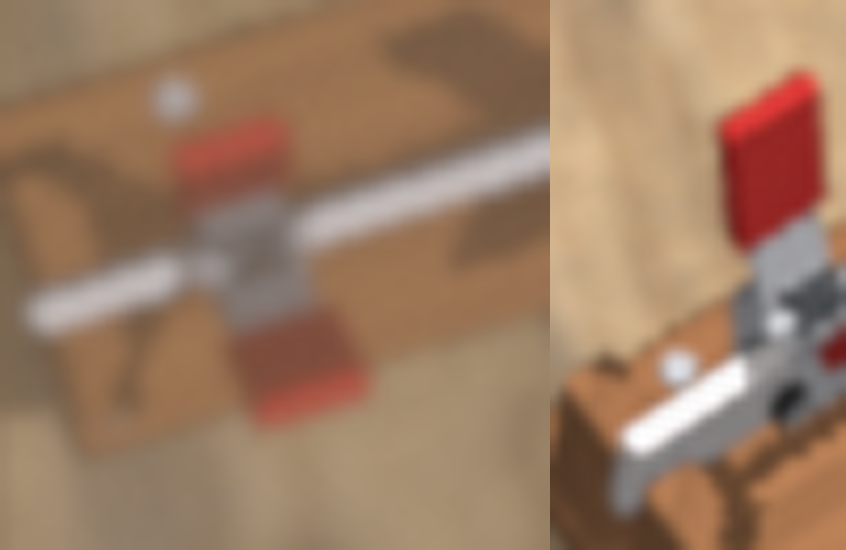

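The left crop shows red handle tops at about (263, 316) and (286, 323) in the full top image. The clamp straddles the rail, so this is the red clamp. Its pivot is near (0.453, −0.0145), and the tape mark is near (0.511, 0.256).

```bash
J='python3 -m jog'
python3 -m jog '[{"x":20,"y":-23.3,"gripper":-1},{"x":20,"y":-23.3},{"x":20,"y":-23.3},{"x":20,"y":-23.3},{"x":20,"y":-23.3}]' 
python3 -m jog '[{"x":20,"y":-23.3},{"x":20,"y":-23.3},{"x":20,"y":-23.3},{"x":20,"y":-23.3},{"x":20,"y":-23.3}]' 
python3 -m jog '[{"x":20,"y":-23.3},{"x":20,"y":-23.3},{"x":20,"y":-23.3},{"x":20,"y":-23.3},{"x":20,"y":-23.3}]' 
python3 -m jog '[{"twist":-0.12},{"twist":-0.12},{"twist":-0.12},{"twist":-0.12},{"twist":-0.12}]'
python3 -m jog '[{"twist":-0.12},{"twist":-0.12},{"twist":-0.12},{"twist":-0.12},{"twist":-0.12}]'
```

```text
invalid input at $[0]: expected keys x, y, z, twist, gripper
invalid input at $[0]: expected keys x, y, z, twist, gripper
invalid input at $[0]: expected keys x, y, z, twist, gripper
invalid input at $[0]: expected keys x, y, z, twist, gripper
invalid input at $[0]: expected keys x, y, z, twist, gripper
```

All five keys are needed in every row.

```bash
python3 -m jog '[{"x":20,"y":-23.3,"z":0,"twist":0,"gripper":-1},{"x":20,"y":-23.3,"z":0,"twist":0,"gripper":-1},{"x":20,"y":-23.3,"z":0,"twist":0,"gripper":-1},{"x":20,"y":-23.3,"z":0,"twist":0,"gripper":-1},{"x":20,"y":-23.3,"z":0,"twist":0,"gripper":-1}]'
python3 -m jog '[{"x":20,"y":-23.3,"z":0,"twist":0,"gripper":-1},{"x":20,"y":-23.3,"z":0,"twist":0,"gripper":-1},{"x":20,"y":-23.3,"z":0,"twist":0,"gripper":-1},{"x":20,"y":-23.3,"z":0,"twist":0,"gripper":-1},{"x":20,"y":-23.3,"z":0,"twist":0,"gripper":-1}]'
python3 -m jog '[{"x":20,"y":-23.3,"z":0,"twist":0,"gripper":-1},{"x":20,"y":-23.3,"z":0,"twist":0,"gripper":-1},{"x":20,"y":-23.3,"z":0,"twist":0,"gripper":-1},{"x":20,"y":-23.3,"z":0,"twist":0,"gripper":-1},{"x":20,"y":-23.3,"z":0,"twist":0,"gripper":-1}]'
python3 -m jog '[{"x":0,"y":0,"z":0,"twist":-0.12,"gripper":-1},{"x":0,"y":0,"z":0,"twist":-0.12,"gripper":-1},{"x":0,"y":0,"z":0,"twist":-0.12,"gripper":-1},{"x":0,"y":0,"z":0,"twist":-0.12,"gripper":-1},{"x":0,"y":0,"z":0,"twist":-0.12,"gripper":-1}]'
python3 -m jog '[{"x":0,"y":0,"z":0,"twist":-0.12,"gripper":-1},{"x":0,"y":0,"z":0,"twist":-0.12,"gripper":-1},{"x":0,"y":0,"z":0,"twist":-0.12,"gripper":-1},{"x":0,"y":0,"z":0,"twist":-0.12,"gripper":-1},{"x":0,"y":0,"z":0,"twist":-0.1,"gripper":-1}]'
cat >> h.py <<'E'
def go(x,y,z,yyaw):
    from scipy.spatial.transform import Rotation as R
    s=r.read_state();M=R.from_quat(s['orientation']).as_matrix();d=np.array([x,y,z])-s['position']
    cur=np.arctan2(M[1,1],M[0,1]);t=-(yyaw-cur+np.pi)%(2*np.pi);t=(t+np.pi)%(2*np.pi)-np.pi;
    t=-((yyaw-cur+np.pi)%(2*np.pi)-np.pi)
    print('t',s['time_s'],'pos',s['position'].round(4),'yyaw',cur.round(4),'tilt',M[:,2].round(4),'tool shift mm',(M.T@d*1000).round(1),'twist',round(t,4),'q',np.round(s['qpos'],2),'open',round(s['opening'],4),'grip',s['grip_force'],'F',np.round(s['contact_force'],1))
E
python3 -c "
from h import *
go(.4529,-.0145,.175,.2955)"
```

```text
time_s: 1.77
position: [0.3325, -0.4584, 0.2533]
orientation: [0.975, 0.222, 0.0, 0.0]
contact_force: [0.9, -0.9, -0.5]
opening: 0.0856
grip_force: 0.0
time_s: 2.18
position: [0.3721, -0.31, 0.2535]
orientation: [0.975, 0.222, 0.0, 0.0]
contact_force: [0.9, -0.7, 0.1]
opening: 0.0856
grip_force: 0.0
time_s: 2.6
position: [0.4116, -0.1617, 0.2536]
orientation: [0.975, 0.222, 0.0, 0.0]
contact_force: [0.8, -0.7, 0.2]
opening: 0.0857
grip_force: 0.0
time_s: 3.02
position: [0.4116, -0.163, 0.2535]
orientation: [0.864, 0.503, 0.0, 0.0]
contact_force: [-0.1, -0.7, 0.2]
opening: 0.0856
grip_force: 0.0
time_s: 3.43
position: [0.4115, -0.1631, 0.2535]
orientation: [0.684, 0.729, 0.0, 0.0]
contact_force: [0.3, 0.1, 0.1]
opening: 0.0853
grip_force: 0.0
t 3.4333 pos [ 0.4115 -0.1631  0.2535] yyaw 0.0642 tilt [ 3.e-04 -1.e-04 -1.e+00] tool shift mm [145.7  50.8  78.5] twist -0.2313 q [ 0.49  0.05 -0.27  2.09  0.02  1.    0.28] open 0.0853 grip 0.0 F [0.3 0.1 0.1]
```

```bash
python3 -m jog '[{"x":29,"y":10,"z":5,"twist":0,"gripper":-1},{"x":29,"y":10,"z":5,"twist":0,"gripper":-1},{"x":29,"y":10,"z":5,"twist":0,"gripper":-1},{"x":29,"y":10,"z":5,"twist":0,"gripper":-1},{"x":29,"y":10,"z":5,"twist":0,"gripper":-1}]'
python3 -m jog '[{"x":0,"y":0,"z":5,"twist":-0.116,"gripper":-1},{"x":0,"y":0,"z":5,"twist":-0.116,"gripper":-1},{"x":0,"y":0,"z":0,"twist":0,"gripper":-1},{"x":0,"y":0,"z":0,"twist":0,"gripper":-1}]'
python3 - <<'E'
from h import *
go(.4529,-.0145,.158,.2955)
a=r.capture('side')
a=cv2.resize(a[150:330,220:440],None,fx=3,fy=3,interpolation=2)
cv2.imwrite('pics/pre.png',a[...,::-1])
E
```

```text
time_s: 3.85
position: [0.4533, -0.0141, 0.2284]
orientation: [0.686, 0.727, 0.0, 0.0]
contact_force: [1.7, -0.6, 0.4]
opening: 0.0853
grip_force: 0.0
time_s: 4.18
position: [0.4529, -0.0156, 0.2184]
orientation: [0.599, 0.801, -0.0, -0.0]
contact_force: [0.1, -1.3, -0.1]
opening: 0.0856
grip_force: 0.0
t 4.1833 pos [ 0.4529 -0.0156  0.2184] yyaw 0.2862 tilt [-3.e-04  1.e-04 -1.e+00] tool shift mm [ 1.   0.3 60.4] twist -0.0093 q [ 0.3   0.13 -0.44  2.1   0.07  0.93  0.11] open 0.0856 grip 0.0 F [ 0.1 -1.3 -0.1]
```

View pics/pre.png

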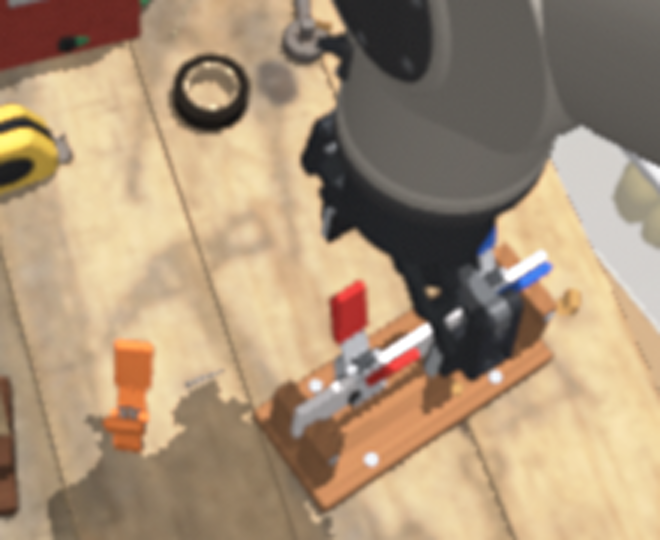

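```bash
python3 - <<'E'
from h import *
n=np.array([np.cos(.2955),np.sin(.2955)]);p=np.array([.4529,-.0155])
for k in(-.05,.05):
  for z in(.205,.25): print(k,z,((proj('side',[*(p+n*k),z])-[150,220])*3).round())
for k in(-.028,.028): print('handle',((proj('side',[*(p+n*k),.171])-[150,220])*3).round())
E
```

```text
-0.05 0.205 [372. 443.]
-0.05 0.25 [339. 457.]
0.05 0.205 [231. 331.]
0.05 0.25 [192. 339.]
handle [364. 408.]
handle [286. 348.]
```

```bash
python3 - <<'E'
from h import *
a=r.capture('side')[195:290,310:410]
a=cv2.resize(a,None,fx=6,fy=6,interpolation=2)
a=cv2.convertScaleAbs(a,alpha=1.6,beta=25)
n=np.array([np.cos(.2862),np.sin(.2862)]);u=np.array([-n[1],n[0]]);p=r.read_state()['position'][:2]
for k in(-.043,-.057,.043,.057):
  for l in(-.011,.011):
    q=(proj('side',[*(p+n*k+u*l),.209])-[195,310])*6
    cv2.circle(a,(int(q[1]),int(q[0])),4,(0,255,0) if k<0 else (255,0,255),-1)
cv2.imwrite('pics/pre2.png',a[...,::-1])
E
```

```text
(no output)
```

View pics/pre2.png

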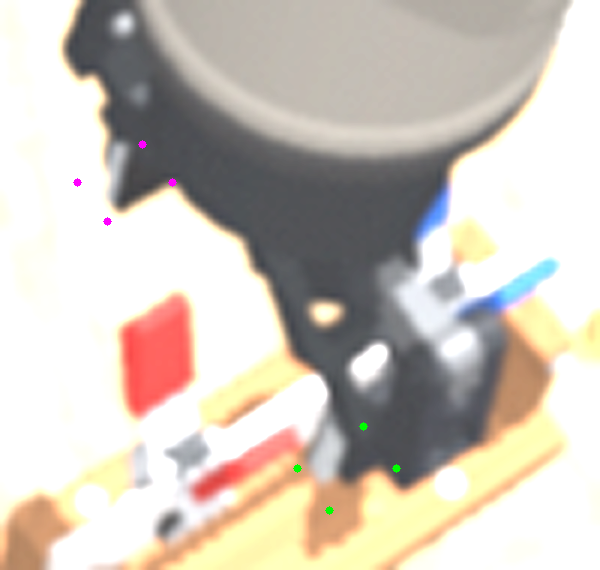

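The crop shows both fingertips, at (450, 340) and (185, 120), straddling the red clamp's handles where the model predicts them. I lower and squeeze.

```bash
python3 -m jog '[{"x":1,"y":0,"z":15,"twist":-0.009,"gripper":-1},{"x":0,"y":0,"z":15,"twist":0,"gripper":-1},{"x":0,"y":0,"z":15,"twist":0,"gripper":-1},{"x":0,"y":0,"z":15,"twist":0,"gripper":-1},{"x":0,"y":0,"z":0,"twist":0,"gripper":-1}]'
python3 -m jog '[{"x":0,"y":0,"z":0,"twist":0,"gripper":0},{"x":0,"y":0,"z":0,"twist":0,"gripper":0},{"x":0,"y":0,"z":0,"twist":0,"gripper":0},{"x":0,"y":0,"z":0,"twist":0,"gripper":0},{"x":0,"y":0,"z":0,"twist":0,"gripper":0}]'
python3 -m jog '[{"x":0,"y":0,"z":0,"twist":0,"gripper":1},{"x":0,"y":0,"z":0,"twist":0,"gripper":1},{"x":0,"y":0,"z":0,"twist":0,"gripper":1},{"x":0,"y":0,"z":0,"twist":0,"gripper":1},{"x":0,"y":0,"z":0,"twist":0,"gripper":1}]'
python3 -c "
from h import *
go(.4529,-.0145,.26,.2955)"
```

```text
time_s: 4.7
position: [0.4516, -0.0149, 0.1566]
orientation: [0.595, 0.804, -0.001, -0.001]
contact_force: [-0.7, -0.1, -1.4]
opening: 0.0853
grip_force: 0.0
time_s: 5.12
position: [0.453, -0.0145, 0.1589]
orientation: [0.594, 0.804, 0.0, 0.0]
contact_force: [0.3, -0.4, -1.1]
opening: 0.0432
grip_force: 6.1
time_s: 5.53
position: [0.4527, -0.0145, 0.1583]
orientation: [0.594, 0.805, 0.0, -0.0]
contact_force: [-0.0, 0.6, -0.3]
opening: 0.0259
grip_force: 63.4
t 5.5333 pos [ 0.4527 -0.0145  0.1583] yyaw 0.2989 tilt [-1.e-04  1.e-04 -1.e+00] tool shift mm [-1.000e-01  1.000e-01 -1.017e+02] twist 0.0034 q [ 0.28  0.21 -0.43  2.16  0.13  0.79  0.07] open 0.0259 grip 63.3936882019043 F [-0.   0.6 -0.3]
```

```bash
python3 -m jog '[{"x":0,"y":0,"z":-10,"twist":0,"gripper":1},{"x":0,"y":0,"z":-20,"twist":0,"gripper":1},{"x":0,"y":0,"z":-25,"twist":0,"gripper":1},{"x":0,"y":0,"z":-25,"twist":0,"gripper":1},{"x":0,"y":0,"z":-20,"twist":0,"gripper":1}]'
python3 -m jog '[{"x":0,"y":0,"z":-10,"twist":0,"gripper":1},{"x":0,"y":0,"z":0,"twist":0,"gripper":1},{"x":0,"y":0,"z":0,"twist":0,"gripper":1},{"x":0,"y":0,"z":0,"twist":0,"gripper":1}]'
python3 - <<'E'
from h import *
u=np.array([np.cos(-1.75446),np.sin(-1.75446)]);m=np.array([0.51318,0.26842])+u*.013;print(m)
go(*m,.268,-.1837)
a=r.capture('side')
for t in('red_clamp','red_clamp_tip1','red_clamp_tip2'): print(t,[(d['pixel'],round(d['p'],2)) for d in r.search_frame(t,'side')[:4]])
a=cv2.resize(a[150:320,220:440],None,fx=3,fy=3,interpolation=2)
cv2.imwrite('pics/lift.png',a[...,::-1])
E
```

```text
time_s: 5.95
position: [0.4529, -0.0143, 0.2608]
orientation: [0.594, 0.805, 0.0, 0.0]
contact_force: [1.4, -0.4, -0.1]
opening: 0.026
grip_force: 63.4
time_s: 6.28
position: [0.4522, -0.0145, 0.2674]
orientation: [0.594, 0.805, -0.0, -0.001]
contact_force: [-0.4, 0.7, -1.3]
opening: 0.0258
grip_force: 63.4
[0.51080577 0.25563864]
t 6.2833 pos [ 0.4522 -0.0145  0.2674] yyaw 0.299 tilt [-1.4e-03  1.0e-04 -1.0e+00] tool shift mm [240.9 135.6  -0.7] twist 0.4827 q [ 0.32  0.07 -0.44  2.04  0.03  1.04  0.16] open 0.0258 grip 63.39192867279053 F [-0.4  0.7 -1.3]
red_clamp [([244.4, 350.6], 0.92), ([282.3, 260.3], 0.82), ([257.1, 349.5], 0.16)]
red_clamp_tip1 [([241.3, 350.5], 0.89), ([255.8, 346.8], 0.73), ([271.2, 262.1], 0.52)]
red_clamp_tip2 [([241.3, 350.5], 0.89), ([255.8, 346.8], 0.73), ([271.2, 262.1], 0.52)]
```

View pics/lift.png

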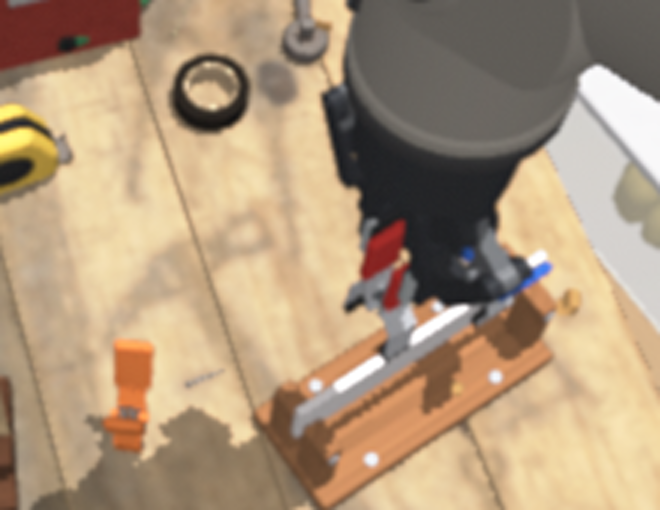

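The clamp is off the rail with jaws apart, near jaw tip at about (267, 352) and far tip at (251, 337); blue clamp is still in place. I locate the tips relative to the TCP.

```bash
python3 - <<'E'
from h import *
s=r.read_state();p=s['position'];n=np.array([np.cos(.299),np.sin(.299),0]);u=np.array([-n[1],n[0],0])
for nm,px in(('near',(150+350/3,220+395/3)),('far',(150+305/3,220+353/3))):
    o,d=ray('side',px);w=o+d*(((p-o)@u)/(d@u));print(nm,'across',(w-p)@n,'dz',w[2]-p[2])
for k in(-.0145,.0145):
  for dz in(-.08,-.09): print(k,dz,[((proj('side',p+n*k+u*l+[0,0,dz])-[150,220])*3).round() for l in(-.012,.012)])
E
```

```text
near across -0.01727370446754351 dz -0.09665203354839008
far across 0.02007084303215725 dz -0.10541116630153641
-0.0145 -0.08 [array([323., 413.]), array([346., 378.])]
-0.0145 -0.09 [array([330., 411.]), array([353., 376.])]
0.0145 -0.08 [array([283., 381.]), array([305., 347.])]
0.0145 -0.09 [array([291., 379.]), array([312., 345.])]
```

```bash
python3 -m jog '[{"x":24,"y":13.5,"z":0,"twist":0,"gripper":1},{"x":24,"y":13.5,"z":0,"twist":0,"gripper":1},{"x":24,"y":13.5,"z":0,"twist":0,"gripper":1},{"x":24,"y":13.5,"z":0,"twist":0,"gripper":1},{"x":24,"y":13.5,"z":0,"twist":0,"gripper":1}]'
python3 -m jog '[{"x":24,"y":13.5,"z":0,"twist":0,"gripper":1},{"x":24,"y":13.5,"z":0,"twist":0,"gripper":1},{"x":24,"y":13.5,"z":0,"twist":0,"gripper":1},{"x":24,"y":13.5,"z":0,"twist":0,"gripper":1},{"x":24,"y":13.5,"z":0,"twist":0,"gripper":1}]'
python3 -m jog '[{"x":0,"y":0,"z":0,"twist":0.0965,"gripper":1},{"x":0,"y":0,"z":0,"twist":0.0965,"gripper":1},{"x":0,"y":0,"z":0,"twist":0.0965,"gripper":1},{"x":0,"y":0,"z":0,"twist":0.0965,"gripper":1},{"x":0,"y":0,"z":0,"twist":0.0965,"gripper":1}]'
python3 -m jog '[{"x":0,"y":0,"z":0,"twist":0,"gripper":1},{"x":0,"y":0,"z":0,"twist":0,"gripper":1},{"x":0,"y":0,"z":0,"twist":0,"gripper":1}]'
python3 - <<'E'
from h import *
go(.5108,.2556,.195,-.1837)
a=r.capture('side');b=r.capture('top')
cv2.imwrite('pics/over.png',np.hstack([cv2.resize(a[200:330,110:230],None,fx=4,fy=4,interpolation=2),cv2.resize(b[190:290,145:240],None,fx=5.2*.6,fy=5.2,interpolation=2)])[...,::-1]) if 0 else cv2.imwrite('pics/over.png',cv2.resize(a[200:330,100:240],None,fx=4.5,fy=4.5,interpolation=2)[...,::-1])
E
```

```text
time_s: 6.9
position: [0.4819, 0.1214, 0.2679]
orientation: [0.594, 0.804, -0.0, -0.0]
contact_force: [1.6, -0.2, -1.0]
opening: 0.0258
grip_force: 63.4
time_s: 7.32
position: [0.5111, 0.2559, 0.2677]
orientation: [0.594, 0.804, -0.0, -0.0]
contact_force: [0.7, -1.1, -0.7]
opening: 0.0256
grip_force: 63.4
time_s: 7.73
position: [0.5109, 0.2547, 0.2676]
orientation: [0.77, 0.638, -0.001, -0.0]
contact_force: [-0.5, -0.9, -0.7]
opening: 0.0259
grip_force: 63.4
time_s: 7.98
position: [0.511, 0.2546, 0.268]
orientation: [0.768, 0.641, -0.0, -0.0]
contact_force: [0.1, -0.6, -0.5]
opening: 0.0258
grip_force: 63.4
t 7.9833 pos [0.511  0.2546 0.268 ] yyaw -0.1801 tilt [-5.e-04 -1.e-04 -1.e+00] tool shift mm [ 0.9 -0.3 73. ] twist 0.0036 q [-0.14  0.29 -0.53  1.8   0.16  1.1  -0.9 ] open 0.0258 grip 63.40149521827698 F [ 0.1 -0.6 -0.5]
```

View pics/over.png

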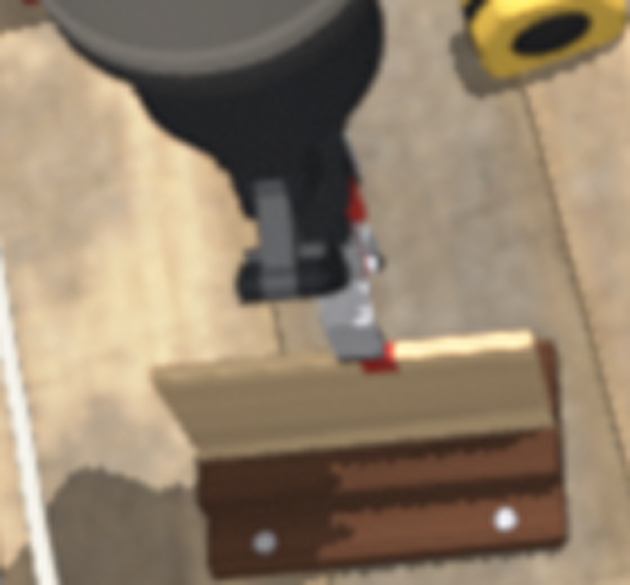

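The jaws hang above the panel just left of the tape in the crop, with the near jaw bottom at (360, 335–383) and the tape at (362, 380). I check that against the model before lowering.

```bash
python3 - <<'E'
from h import *
p=r.read_state()['position'];n=np.array([np.cos(-.18),np.sin(-.18),0]);u=np.array([-n[1],n[0],0])
f=lambda q:((proj('side',q)-[200,100])*4.5).round()
for k in(-.0145,-.018):
  for dz in(-.085,-.09,-.095): print(k,dz,f(p+n*k+u*.012+[0,0,dz]),f(p+n*k-u*.012+[0,0,dz]))
m=np.array([.5108,.2556,.13])
print('mark',f(m+u*.007),f(m-u*.007),'front 14 down',f(m-n*.003-u*.007-[0,0,.014]))
E
```

```text
-0.0145 -0.085 [340. 325.] [333. 392.]
-0.0145 -0.09 [345. 327.] [338. 394.]
-0.0145 -0.095 [350. 329.] [344. 396.]
-0.018 -0.085 [349. 325.] [342. 392.]
-0.018 -0.09 [354. 327.] [347. 394.]
-0.018 -0.095 [359. 330.] [353. 396.]
mark [356. 358.] [352. 395.] front 14 down [372. 400.]
```

Model and picture agree to within about 2 mm, so I lower.

```bash
python3 -m jog '[{"x":1,"y":-0.3,"z":10,"twist":0.004,"gripper":1},{"x":0,"y":0,"z":12,"twist":0,"gripper":1},{"x":0,"y":0,"z":12,"twist":0,"gripper":1},{"x":0,"y":0,"z":6,"twist":0,"gripper":1},{"x":0,"y":0,"z":0,"twist":0,"gripper":1}]'
python3 -m jog '[{"x":0,"y":0,"z":8,"twist":0,"gripper":1},{"x":0,"y":0,"z":8,"twist":0,"gripper":1},{"x":0,"y":0,"z":8,"twist":0,"gripper":1},{"x":0,"y":0,"z":6,"twist":0,"gripper":1},{"x":0,"y":0,"z":3,"twist":0,"gripper":1}]'
python3 -m jog '[{"x":0,"y":0,"z":0,"twist":0,"gripper":1},{"x":0,"y":0,"z":0,"twist":0,"gripper":1},{"x":0,"y":0,"z":0,"twist":0,"gripper":1},{"x":0,"y":0,"z":0,"twist":0,"gripper":1},{"x":0,"y":0,"z":0,"twist":0,"gripper":1}]'
python3 - <<'E'
from h import *
go(.5108,.2556,.195,-.1837)
a=r.capture('side')
p=r.read_state()['position'];n=np.array([np.cos(-.18),np.sin(-.18),0]);u=np.array([-n[1],n[0],0])
f=lambda q:((proj('side',q)-[235,130])*6).round()
print([f(p+n*-.0145+u*l+[0,0,-.09]) for l in(.012,-.012)], f(np.array([.5108,.2556,.13])))
cv2.imwrite('pics/end.png',cv2.resize(a[235:325,130:240],None,fx=6,fy=6,interpolation=2)[...,::-1])
E
```

```text
time_s: 8.5
position: [0.5101, 0.2551, 0.226]
orientation: [0.77, 0.638, -0.002, -0.0]
contact_force: [-0.0, -0.4, -0.6]
opening: 0.0256
grip_force: 63.4
time_s: 8.92
position: [0.5107, 0.2555, 0.1942]
orientation: [0.77, 0.638, -0.0, -0.0]
contact_force: [0.3, -0.1, -0.9]
opening: 0.0255
grip_force: 63.4
time_s: 9.33
position: [0.5111, 0.2558, 0.1957]
orientation: [0.77, 0.638, 0.0, 0.0]
contact_force: [-0.0, -0.1, -0.8]
opening: 0.0256
grip_force: 63.4
t 9.3333 pos [0.5111 0.2558 0.1957] yyaw -0.1876 tilt [ 6.e-04  3.e-04 -1.e+00] tool shift mm [-0.2 -0.3  0.7] twist -0.0039 q [-0.16  0.36 -0.51  1.87  0.21  0.96 -0.95] open 0.0256 grip 63.40112328529358 F [-0.  -0.1 -0.8]
[array([342., 294.]), array([334., 376.])] [262. 322.]
```

View pics/end.png

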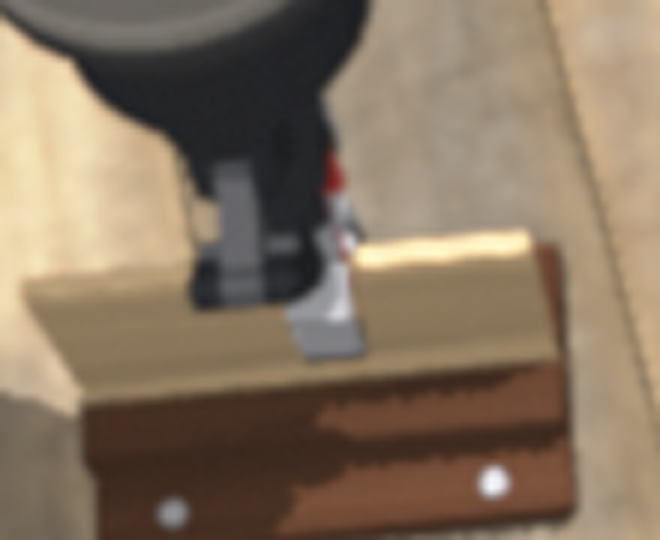

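The near jaw hangs in front of the panel at the tape, crop (356, 305–365), where predicted and about 25 mm below the edge. The tape is hidden behind the clamp, and there is no contact force. I hand it in.

```bash
python3 -c "
from bench import r
print(r.job_done());s=r.read_state();print(s['time_s'],s['grip_force'],s['contact_force'])"
```

```text
the job is handed in; nothing more can be done
None
the job is handed in; nothing more can be done
```

I handed the job in at 9.3 s (no verdict came back), with the red clamp held still and squeezed to the stop (63 N grip) over the panel at the red tape: tips about 25 mm below the top edge by my estimate, near jaw seen in place, far jaw hidden from the camera, and no contact force on the tool beyond noise.

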